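# Put the red stamp back on the stamp carousel

## Task

Put the red-handled stamp away on the stamp carousel: first turn the carousel until the empty clip faces the robot, then hang the stamp upright in that clip, pushing its neck gently in until it snaps fully home and its head rests on the clip. The empty clip has worked loose on its screw and may point a little to one side, so feel for it rather than force the stamp in, and leave the clip facing the robot. Keep the other stamps hanging and do not disturb the things on the table.

Things in the scene. Friction and masses are not known exactly. Their poses are not given: they have to be found in the camera images.
- stamp: Fabric-printing stamp with a red head, 92 mm tall, 60 to 130 g, standing on the table. Origin: centre of its underside; z up its axis. Square block 40 x 40 mm, 17 mm high; stem 18 mm across up to 30 mm; steel neck 12 mm across from 30 to 52 mm; round red head 30 mm across from 52 to 92 mm, gripped from above. The head's flat underside is the shoulder it hangs by.
- neck (a point): On the red stamp's axis, at the top of its neck where the shoulder begins (52 mm above the underside). Axes as the stamp's.
- stand: Fixed carousel stand: round dark foot 190 mm across, 18 mm high, with an upright post. Origin: on the carousel's turning axis at table height; axes parallel to the world's. The robot is on its -x side.
- knob (a point): On the turning axis at the gripping height of the carousel's round black knob: 40 mm across, reaching 14 mm below and above this point. It turns the hub with all six clips (60 degrees apart, five holding stamps), freely either way against about 0.35 N m of friction, and stays where it is left. Yaw as perch.
- rotor: The turning hub of the carousel with its clips. Origin: on the turning axis, 112 mm above the table. Its -x axis points straight out at the empty place: yaw 0 means that the empty place faces the robot (world -x). Clips are 8 mm high; their top faces are 126 mm above the table.
- perch (a point): Fixed to the hub, 105 mm from its axis, level with the clips' tops: where neck lies when a stamp hangs in the empty clip and that clip points straight out (this point's -x, z up). The real clip may be skewed, see screw: its seat then lies up to 14 mm, its mouth up to 17 mm, to one side of this line (y). How far is NOT reported.
- screw (a point): Fixed to the hub: the one screw that holds the empty clip, 40 mm from the turning axis, at the height of the clips' tops. The clip, a white plastic arm 17 mm wide, has worked loose and points anywhere up to 0.22 rad to either side of straight out. It stays where it stands unless pushed with more than about 0.6 N m about the screw (8 N sideways at the mouth).
- clip_mid (a point): Fixed to the hub, 20 mm inwards of perch. Sizes of the empty clip along its own line from the screw: end stop at 59 mm (neck axis at 65 mm when home); two sprung jaws with flat outer sides 22 mm apart over both, from 51 to 70 mm; beads at 71 mm, gap 8 mm, that spring open for the neck at 5 to 12 N and close behind it; round lips 1.5 mm in radius centred at 75 mm, 7.5 mm to each side.
- mouth (a point): Fixed to the hub, 117 mm from its axis: the mouth of the empty clip if it pointed straight out. The neck passes in with the shoulder 2 to 13 mm above the clips' tops. The end stop is felt as a hard rise of force after the snap; then the stamp may need a light press down until its shoulder lies on the clip.
- hung_1: An identical stamp with a blue head, hanging in another clip of the carousel (same sizes as the red one). Leave it hanging.
- hung_2: An identical stamp with a yellow head, hanging in another clip of the carousel (same sizes as the red one). Leave it hanging.
- hung_3: An identical stamp with a white head, hanging in another clip of the carousel (same sizes as the red one). Leave it hanging.
- hung_4: An identical stamp with a green head, hanging in another clip of the carousel (same sizes as the red one). Leave it hanging.
- hung_5: An identical stamp with a grey head, hanging in another clip of the carousel (same sizes as the red one). Leave it hanging.
- paint_bottle: White paint bottle with a black cap and red label, 38 mm across, 82 mm tall, loose on the table. Origin: centre of its underside. Leave it alone.
- paint_jar: Red paint jar with a white lid, 54 mm across, 58 mm tall, loose on the table. Origin: centre of its underside. Leave it alone.
- tape_roll: Roll of blue masking tape lying flat, 104 mm across, 24 mm high, loose. Origin: centre of its underside. Leave it alone.
- phone: Black phone lying face up, 148 x 72 x 8 mm, loose. Origin: centre of its underside. Leave it alone.
- brush_1: Paint brush lying on the table, 190 mm long, loose. Leave it alone.
Things that resemble listed ones, but are neither listed nor needed, are in the scene too. Leave any pink look-alike of the stamp alone.

How it is judged (in metres and radians):
On the way, in this order (a step that is already met when the one before it is completed fails the run):
1. the empty clip's place has been turned to face the robot (within about 0.2 rad), while the stamp is not yet in it (x of perch in the frame of stand below -0.09 m and y of perch in the frame of stand between -0.021 and 0.021 m and distance between neck and perch above 0.04 m), for 0.2 s.
2. the stamp's neck is fully home in the empty clip (the place where it sits, to some 4 mm along the clip and 19 mm across it, for the clip may be skewed), upright, at the clip's height (x of perch in the frame of stand below -0.09 m and y of perch in the frame of stand between -0.021 and 0.021 m and x of neck in the frame of perch between -0.004 and 0.0055 m and y of neck in the frame of perch between -0.019 and 0.019 m and z of neck in the frame of perch between -0.004 and 0.015 m), for 0.2 s.
At the end, for the whole second after the job is handed in: The red stamp hangs at rest, let go, in the once empty clip: neck at the perch within 4 to 5.5 mm along its x, 19 mm across (the clip may be skewed) and 3 mm in height, resting on the clip, upright within 0.1 rad, and the perch still faces the robot (within 21 mm sideways of the axis) (x of perch in the frame of stand below -0.09 m and y of perch in the frame of stand between -0.021 and 0.021 m and x of neck in the frame of perch between -0.004 and 0.0055 m and y of neck in the frame of perch between -0.019 and 0.019 m and z of neck in the frame of perch between -0.003 and 0.003 m and angle between stamp's own z axis and vertical below 0.1 rad and linear speed of stamp below 0.02 m/s and contact force between stamp and rotor above 0.1 N); the robot touches nothing.
It fails at once if the stamp is forced against the carousel: more than 25 N between them (contact force between stamp and rotor above 25 N).
It fails at once if one of the other stamps is knocked off or lifted out of the carousel (distance between any of hung_1, hung_2, hung_3, hung_4, hung_5 and knob above 0.16 m or angle between any of hung_1, hung_2, hung_3, hung_4, hung_5's own z axis and vertical above 0.4 rad).
It fails at once if one of the things on the table is moved by more than 20 mm or knocked over (distance of any of paint_bottle, paint_jar, tape_roll, phone, brush_1 from where it was at the start of the episode above 0.02 m or angle between any of paint_bottle, paint_jar's own z axis and vertical above 0.5 rad).
It also fails if it takes over 72 s, if anything falls off the work surface, if the arm or the gripper's body presses on something with over 40 N, if the wrist force passes 120 N, or if a joint passes its speed limit or range.

## Robot

A 6-joint arm with a two-finger parallel gripper is mounted at the origin on the work surface. World frame = base frame: x ahead of the robot, y to its left, z up, the work surface at z = 0. Lengths are in m, angles in degrees, forces in N, time in s.
With the tool pointing down it reaches from about 0.375 to 0.9 m from the base axis. Payload 3.1 kg.
Tool frame: the origin (TCP) lies on the centre line of the jaws, within the pads' length; the fingertips stand 25 mm ahead of it and the grasp point (between the pads) lies 6 mm ahead of it; z points along the fingers, y is the line along which they close (so a half turn about z gives the same grasp; the last joint's range is limited). The gripper opens to 87 mm and grips with 3 to 60 N. Pads are 19 mm wide; open, the fingers measure 117 mm over their backs; the gripper's body (75 mm by 190 mm) begins 51 mm behind the grasp point.
Start: joints at [-84.884, 30.224, 82.088, -0, 67.689, -10.227], TCP at [0.165, -0.603, 0.248] pointing down, gripper open.
Joint ranges: [-176.69, 176.69], [-43.24, 126.21], [12.49, 139.97], [-82, 262], [0, 151.66], [-163.58, 163.58]. Speed limits (degrees/s): [159.86, 159.86, 180, 180, 180, 180].

## Interface

Orientations are given as a 3x3 rotation matrix whose columns are the frame's x, y, z axes.
In Python, from rig import * gives the robot as it stands.
- The arm moves only by the tool step_arm, never from a script. Its argument "steps" is a list of rows, each a list of 7 numbers: the shift along the tool's x, y, z normalised to -1 to 1, where 1 is 0.3 m, then the turn, a rotation vector about the tool's x, y, z normalised to -1 to 1, where 1 is 45 degrees, then the gripper's target within -1 to 1 (shut at 1, half-way at 0, fully open at -1). A call has 1 to 8 rows; each row is the pose to reach, as a shift and turn from the pose commanded when the call began, along the tool's axes at that moment; what a row does not reach only later rows make up. A row lasts 1/12 s, in which the tool goes at most 41.7 mm and 7.16 degrees, less where a joint would pass 70% of its speed; a pose out of reach is approached as far as the arm can. A call with a number of a shift or a turn outside -1 to 1 is refused whole. A call with a gripper value outside its range is refused whole. The fingers move at their own pace and stop on an object; the grip force is fixed at half the most. Time passes only in rows, so rows that repeat a pose let the fingers close. It gives the time, the measured TCP pose, the force, the opening and the grip force at its end, in the units of the state.
- read_state(): the state, without advancing time (a new reading comes with each control period).
- capture(name): name is "scene" or "top" or "wrist"; returns a dict with "image" (384x512x3 uint8, red, green, blue), "vertical_fov" (degrees; the focal length in pixels is half the picture's height over the tangent of half this angle, whatever the lens; pixels are square), "cx", "cy" (the principal point, pixels), "world_from_camera" (4x4, takes a point from camera to world coordinates); the wrist camera has in their place "T_tool_cam" (4x4, takes a point from camera to tool coordinates, whose origin is the TCP and whose axes are the flange's). Camera axes: x right, y down, z forward; pixel columns grow to the right and rows downward; lengths in m; the calibration is good to about 2 mm. A picture is of the moment at which its call begins: read the wrist's pose just before it. There is no depth.
- hand_in(): hands the job in; it is judged then, once.
The state is a dict: "time_s": time; "joint_positions": joint angles; "qvel": joint speeds; "tau": joint torques, N m; "position": TCP position; "tcp_rot": TCP orientation; "force": force on the tool from outside, world axes, zero at the start; "moment": the same for the moment, N m; "opening": opening from 0.0 (shut) to 1.0 (fully open); "grasp_force": force on a finger pad.
Only numpy, scipy, OpenCV 4.12 (cv2) and the standard library are available. Lean on these libraries where they do the work, as an engineer would, in place of code of your own. Each camera call takes 0.05 s, during which the arm holds its last target. There are 200 camera calls.

## Working session

There is one attempt and no reset: what is moved stays moved. The work goes in short steps, Python scripts to look and compute and a tool call to move; the robot and the scene stay as the last step left them, time stands still between calls to the robot, and variables do not carry over. Pictures are saved under pics/ and viewed, at most 10 in all, crops included, and the job is handed in when it is done.

Besides the shell and the picture viewer there is one more tool, called after "Request:" by a JSON object that holds its "fn" and its "kwargs". step_arm: Moves the arm, as the interface text tells. Scaled input: -1 to 1 covers 0.3 m each way for a shift and 45 degrees each way for a turn. Its arguments: {"type":"object","properties":{"steps":{"type":"array"}},"required":["steps"]}

```bash
mkdir -p pics; ls; python3 - <<'E'
from rig import *
import cv2,numpy as np
s=read_state();print(s)
a=[]
for n in("scene","top"):
    c=capture(n);np.savez(f"pics/{n}.npz",**c);cv2.imwrite(f"pics/{n}.png",c["image"][...,::-1]);print(n,c["vertical_fov"],c["cx"],c["cy"],c["world_from_camera"].tolist() if hasattr(c["world_from_camera"],'tolist') else c["world_from_camera"])
E
```

```text
pics
{'time_s': 0.0, 'joint_positions': array([-8.48838779e+01,  3.02788073e+01,  8.21567571e+01,  8.30974534e-04,
        6.76872654e+01, -1.02275539e+01]), 'qvel': array([-0.03620053,  0.02820215,  0.02886864,  0.03903634, -0.0041708 ,
        0.03684065]), 'tau': array([ 5.60732303e-05, -4.40035951e+01, -1.76594371e+01,  6.32677088e-02,
        5.82945021e-02, -1.64955268e-04]), 'position': array([ 0.16534855, -0.60203316,  0.2465712 ]), 'tcp_rot': array([[ 9.64357486e-01,  2.64602736e-01, -1.77807123e-04],
       [ 2.64602502e-01, -9.64355200e-01,  2.13643948e-03],
       [ 3.93838508e-04, -2.10733962e-03, -9.99997702e-01]]), 'force': array([-0.28346574, -0.47648801, -0.78460174]), 'moment': array([-0.00325618,  0.01318481, -0.05628212]), 'grasp_force': 0.0, 'opening': 1.0011632522940617}
scene 57.12654291357224 257.6435038687882 192.95541199544326 [[-0.8301754227523314, 0.471398120738373, -0.29764505576662637, 0.7931911115607843], [0.557484535111261, 0.7061926357077698, -0.4364664413032165, 0.4051124219371473], [0.004445286241518372, -0.5282762279683265, -0.8490609320854349, 0.8713676561664756], [0.0, 0.0, 0.0, 1.0]]
top 49.4135260543584 251.77746987720852 198.39541097469066 [[-0.018204832211781513, -0.9963050881210884, 0.08393304157583585, 0.46193906210640134], [-0.999830467315716, 0.017908724787769233, -0.004279509751477031, 0.00041696761371127155], [0.002760563597878347, -0.08399671993897175, -0.9964622071750218, 1.1503261658410944], [0.0, 0.0, 0.0, 1.0]]
```

View pics/scene.png

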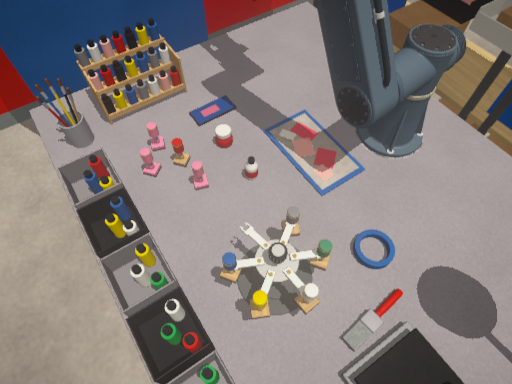

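View pics/top.png

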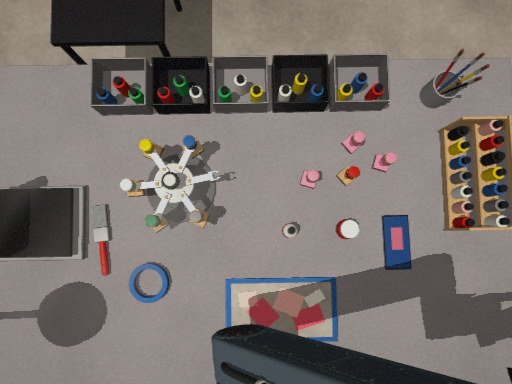

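The scene shows the carousel with its empty clip pointing to −y. In the top view the hub is near (173,182) and the clip end near (232,175). Four stamps could be the one meant: (352,173) has a red head and a wood block, and (353,140), (385,160) and (311,177) are pink. I take (352,173) as the red one and will confirm it in a crop.

```bash
cat >h.py <<'E'
import numpy as np,cv2
def load(n): return dict(np.load(f"pics/{n}.npz"))
def cam(c):
    f=c["image"].shape[0]/2/np.tan(np.radians(c["vertical_fov"])/2)
    return f,float(c["cx"]),float(c["cy"])
def pix2world(c,u,v,z,W=None):
    f,cx,cy=cam(c);W=c["world_from_camera"] if W is None else W
    d=W[:3,:3]@np.array([(u-cx)/f,(v-cy)/f,1]);o=W[:3,3]
    return o+d*(z-o[2])/d[2]
def world2pix(c,p,W=None):
    f,cx,cy=cam(c);W=c["world_from_camera"] if W is None else W
    q=W[:3,:3].T@(np.array(p)-W[:3,3]);return cx+f*q[0]/q[2],cy+f*q[1]/q[2]
E
python3 - <<'E'
from h import *
t=load("top");s=load("scene")
a=cv2.resize(t["image"][120:240,110:250],None,fx=4,fy=4,interpolation=2)
b=cv2.resize(t["image"][130:190,300:400],None,fx=4,fy=4,interpolation=2)
b=cv2.copyMakeBorder(b,0,a.shape[0]-b.shape[0],0,0,0)
sc=cv2.resize(s["image"][120:190,140:200],None,fx=4,fy=4,interpolation=2)
b[240:480,:240]=sc[:240]
im=np.hstack([a,b])[:, :960]
im=cv2.resize(im,None,fx=.83,fy=.83)
cv2.imwrite("pics/crop1.png",im[...,::-1])
hsv=cv2.cvtColor(t["image"],cv2.COLOR_RGB2HSV)
for n,c,(r0,r1,c0,c1),z in(("top",t,(155,190,335,370),.07),("scene",s,(130,170,165,195),.07)):
    h=cv2.cvtColor(c["image"],cv2.COLOR_RGB2HSV)[r0:r1,c0:c1].astype(int)
    m=((h[...,0]<5)|(h[...,0]>176))&(h[...,1]>190)&(h[...,2]>90)
    v,u=np.nonzero(m);print(n,len(u),u.mean()+c0,v.mean()+r0,pix2world(c,u.mean()+c0,v.mean()+r0,z))
E
```

```text
top 97 352.87628865979383 171.81443298969072 [ 0.61789846 -0.26970006  0.07      ]
scene 39 176.46153846153845 141.43589743589743 [ 0.61131794 -0.28742049  0.07      ]
```

View pics/crop1.png

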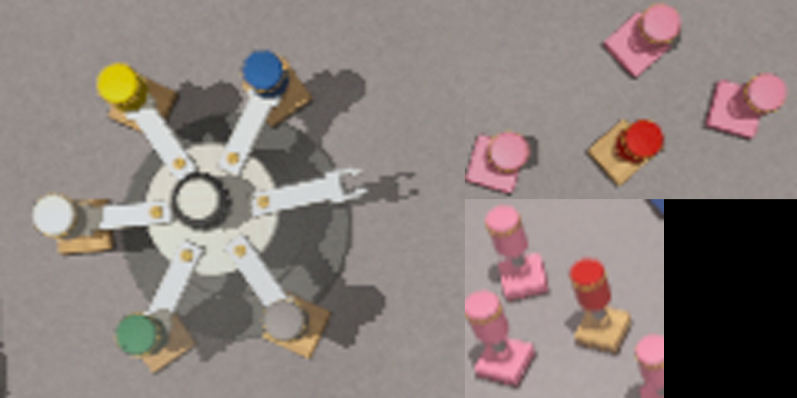

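The crop confirms it. The stamp at (352,172) has a saturated red head and a wooden block, and the other three are all pink. The empty clip carries a gold screw at crop (264,202) and points to the right, skewed slightly upward.

```bash
python3 - <<'E'
from h import *
from scipy.optimize import least_squares
t=load("top");s=load("scene")
P=lambda x,y,z:pix2world(t,110+x/3.32-.3,120+y/3.32-.3,z)
scr=np.array([P(x,y,.127)[:2] for x,y in[(264,202),(240,250),(187,255),(157,212),(180,163),(233,158)]])
hd=np.array([P(x,y,.166)[:2] for x,y in[(285,319),(137,334),(54,214),(122,86),(263,71)]])
def res(p):
    a=[np.r_[p[0]+.04*np.cos(p[2]-k*np.pi/3),p[1]+.04*np.sin(p[2]-k*np.pi/3)]-scr[k] for k in range(6)]
    b=[np.r_[p[0]+.105*np.cos(p[2]-k*np.pi/3),p[1]+.105*np.sin(p[2]-k*np.pi/3)]-hd[k-1] for k in range(1,6)]
    return np.ravel(a+b)
r=least_squares(res,[.58,.13,-1.5]);print(r.x,np.degrees(r.x[2]),(r.fun*1e3).round(1))
print("foot",P(238,225,.018))
p=r.x; tip=P(350,185,.126)[:2]
s0=p[:2]+.04*np.array([np.cos(p[2]),np.sin(p[2])]);d=tip-s0
print("tip",tip,np.hypot(*d),"skew deg",np.degrees(np.arctan2(d[1],d[0])-p[2]))
# knob height: triangulate top centre
def ray(c,u,v):
    f,cx,cy=cam(c);W=c["world_from_camera"];d=W[:3,:3]@np.array([(u-cx)/f,(v-cy)/f,1]);return W[:3,3],d/np.linalg.norm(d)
def tri(a,b):
    o1,d1=a;o2,d2=b;k=np.linalg.lstsq(np.c_[d1,-d2],o2-o1,rcond=None)[0];x,y=o1+k[0]*d1,o2+k[1]*d2;return (x+y)/2,np.linalg.norm(x-y)
print("knob",tri(ray(t,110+201/3.32,120+199/3.32),ray(s,279,247)))
for z in(.14,.15,.16,.17,.18,.19,.2): print(z,world2pix(t,[*p[:2],z]),world2pix(s,[*p[:2],z]))
print("stamp",tri(ray(t,300+(646-465)/3.32,130+136/3.32),ray(s,140+(587-465)/3.32,120+(267-199)/3.32)))
print(pix2world(t,300+(646-465)/3.32,130+136/3.32,.092))
E
```

```text
[ 0.59192517  0.18918066 -1.49550966] -85.68639176881692 [-0.2 -0.3 -0.7 -1.  -0.7 -0.4 -0.2 -0.1 -0.6 -0.3 -0.6 -0.7 -0.9  0.5
 -0.   0.2 -0.1 -0.1  2.6  2.7  1.3 -0.5]
foot [0.59066686 0.18698991 0.018     ]
tip [0.60687976 0.08565872] 0.0647468162614283 skew deg 6.318541379303405
knob (array([0.5894485 , 0.1859635 , 0.18156957]), np.float64(0.0020541186501385916))
0.14 (np.float64(172.20786110124783), np.float64(181.4621630075769)) (np.float64(277.4165161779564), np.float64(256.20094686150026))
0.15 (np.float64(171.43184645706765), np.float64(180.94645737704704)) (np.float64(277.6559552114198), np.float64(254.47107172855894))
0.16 (np.float64(170.6403187234411), np.float64(180.42044242099814)) (np.float64(277.9007572749386), np.float64(252.70245031354355))
0.17 (np.float64(169.8328080271362), np.float64(179.88380588208662)) (np.float64(278.1511045935055), np.float64(250.8937660955891))
0.18 (np.float64(169.00882532550446), np.float64(179.3362227638072)) (np.float64(278.40718774220556), np.float64(249.04364222692092))
0.19 (np.float64(168.1678614188396), np.float64(178.77735467414942)) (np.float64(278.669206130041), np.float64(247.15063803736257))
0.2 (np.float64(167.30938590103835), np.float64(178.20684912825234)) (np.float64(278.9373685177924), np.float64(245.21324529294932))
stamp (array([ 0.61563026, -0.26684581,  0.09735623]), np.float64(0.0009977787873569524))
[ 0.61684431 -0.26849093  0.092     ]
```

```bash
cat >>h.py <<'E'
from scipy.spatial.transform import Rotation as Rn
def plan(pos,yaw,n=1):
    """normalised total step to TCP pos with tool x at world yaw (deg), pointing down"""
    from rig import read_state
    s=read_state();R=s["tcp_rot"];y=np.radians(yaw)
    x=np.array([np.cos(y),np.sin(y),0]);z=np.array([0,0,-1.]);T=np.c_[x,np.cross(z,x),z]
    d=R.T@(np.array(pos)-s["position"])/.3;r=np.degrees(Rn.from_matrix(R.T@T).as_rotvec())/45
    print("t",round(s["time_s"],2),"pos",s["position"].round(4),"yaw",np.degrees(np.arctan2(R[1,0],R[0,0])).round(2),"j6",s["joint_positions"][5].round(1),"F",s["force"].round(1),"open",round(s["opening"],3),"gf",round(s["grasp_force"],1))
    print("shift",d.round(4),"turn",r.round(4))
E
python3 -c "
from h import *
plan([.592,.189,.27],100)"
```

```text
t 0.1 pos [ 0.1653 -0.6021  0.2467] yaw 15.34 j6 -10.2 F [-0.5  0.1 -0.4] open 0.998 gf 0.0
shift [ 2.0693 -2.167  -0.073 ] turn [-1.6000e-03 -2.1000e-03 -1.8813e+00]
```

Request:
{"fn": "step_arm", "kwargs": {"steps": [[0.69,-0.72,-0.07,0,0,0,-1],[0.69,-0.72,-0.07,0,0,0,-1],[0.69,-0.72,-0.07,0,0,0,-1],[0.69,-0.72,-0.07,0,0,0,-1],[0.69,-0.72,-0.07,0,0,0,-1],[0.69,-0.72,-0.07,0,0,0,-1],[0.69,-0.72,-0.07,0,0,0,-1],[0.69,-0.72,-0.07,0,0,0,-1]]}}

```text
time_s: 0.77
position: [0.3088, -0.333, 0.2683]
tcp_rot: [[0.963, 0.268, -0.001], [0.268, -0.963, 0.006], [0.001, -0.006, -1.0]]
force: [-0.9, -0.5, 0.2]
opening: 0.996
grasp_force: 0.0
```

Request:
{"fn": "step_arm", "kwargs": {"steps": [[0.69,-0.72,0,0,0,0,-1],[0.69,-0.72,0,0,0,0,-1],[0.69,-0.72,0,0,0,0,-1],[0.69,-0.72,0,0,0,0,-1],[0.69,-0.72,0,0,0,0,-1],[0.69,-0.72,0,0,0,0,-1],[0.69,-0.72,0,0,0,0,-1],[0.69,-0.72,0,0,0,0,-1]]}}

```text
time_s: 1.43
position: [0.4522, -0.072, 0.2685]
tcp_rot: [[0.963, 0.27, 0.001], [0.27, -0.963, 0.002], [0.002, -0.002, -1.0]]
force: [-0.4, -0.4, 0.3]
opening: 0.999
grasp_force: 0.0
```

Request:
{"fn": "step_arm", "kwargs": {"steps": [[0.69,-0.72,0,0,0,-0.94,-1],[0.69,-0.72,0,0,0,-0.94,-1],[0.69,-0.72,0,0,0,-0.94,-1],[0.69,-0.72,0,0,0,-0.94,-1],[0.69,-0.72,0,0,0,-0.94,-1],[0.69,-0.72,0,0,0,-0.94,-1],[0.69,-0.72,0,0,0,-0.94,-1],[0.69,-0.72,0,0,0,-0.94,-1]]}}

```text
time_s: 2.1
position: [0.5958, 0.1911, 0.2681]
tcp_rot: [[0.532, 0.847, 0.004], [0.847, -0.532, 0.003], [0.004, 0.002, -1.0]]
force: [-0.1, -0.3, 0.5]
opening: 1.001
grasp_force: 0.0
```

```bash
python3 -c "
from h import *
plan([.592,.189,.24],100)"
```

```text
t 2.1 pos [0.5958 0.1911 0.2681] yaw 57.86 j6 39.6 F [-0.1 -0.3  0.5] open 1.001 gf 0.0
shift [-0.0132 -0.0072  0.0937] turn [ 0.0039 -0.0044 -0.9364]
```

Request:
{"fn": "step_arm", "kwargs": {"steps": [[-0.013,-0.007,0.09,0,0,-0.936,-1],[-0.013,-0.007,0.09,0,0,-0.936,-1],[-0.013,-0.007,0.09,0,0,-0.936,-1],[-0.013,-0.007,0.09,0,0,-0.936,-1],[-0.013,-0.007,0.09,0,0,-0.936,-1],[-0.013,-0.007,0.09,0,0,-0.936,-1],[-0.013,-0.007,0.09,0,0,-0.936,-1],[-0.013,-0.007,0.09,0,0,-0.936,-1]]}}

```text
time_s: 2.77
position: [0.5889, 0.1833, 0.2412]
tcp_rot: [[-0.166, 0.986, -0.001], [0.986, 0.166, -0.0], [-0.0, -0.001, -1.0]]
force: [0.5, 0.3, 0.3]
opening: 1.002
grasp_force: 0.0
```

```bash
python3 - <<'E'
from h import *
from rig import *
plan([.592,.189,.173],100)
s=read_state();c=capture("wrist")
W=np.eye(4);W[:3,:3]=s["tcp_rot"];W[:3,3]=s["position"];W=W@c["T_tool_cam"];c["world_from_camera"]=W
print(c["T_tool_cam"])
for z in(.15,.18,.2):print(z,world2pix(c,[.592,.189,z]))
np.savez("pics/w1.npz",**c);cv2.imwrite("pics/w1.png",c["image"][...,::-1])
E
```

```text
t 2.77 pos [0.5889 0.1833 0.2412] yaw 99.54 j6 -2.6 F [0.5 0.3 0.3] open 1.002 gf 0.0
shift [0.0173 0.0134 0.2272] turn [-0.0011  0.0004 -0.0102]
[[ 9.25051687e-05 -9.66237366e-01 -2.57653535e-01  6.93965189e-02]
 [ 9.99999771e-01 -8.34755942e-05  6.72074558e-04  4.39465074e-04]
 [-6.70891333e-04 -2.57653538e-01  9.66237137e-01 -1.37499476e-01]
 [ 0.00000000e+00  0.00000000e+00  0.00000000e+00  1.00000000e+00]]
0.15 (np.float64(249.24622949257403), np.float64(191.29577887407066))
0.18 (np.float64(249.80189794410344), np.float64(202.16572137338966))
0.2 (np.float64(250.26693581250507), np.float64(211.26275554118962))
```

View pics/w1.png

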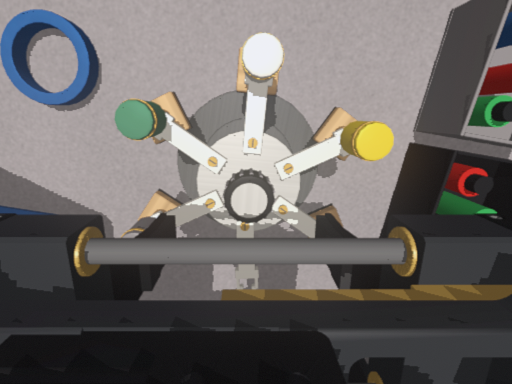

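The wrist view puts the knob top at about (250,200), which matches the fit. I descend with part of the correction and re-check before gripping.

Request:
{"fn": "step_arm", "kwargs": {"steps": [[0.017,0.013,0.1,0,0,0,-1],[0.017,0.013,0.1,0,0,0,-1],[0.017,0.013,0.1,0,0,0,-1],[0.017,0.013,0.1,0,0,0,-1]]}}

```text
time_s: 3.15
position: [0.5919, 0.1898, 0.2118]
tcp_rot: [[-0.169, 0.986, -0.0], [0.986, 0.169, -0.0], [-0.0, -0.0, -1.0]]
force: [-0.1, 0.1, 0.3]
opening: 1.002
grasp_force: 0.0
```

```bash
python3 -c "
from h import *
plan([.592,.189,.173],100)"
```

```text
t 3.15 pos [0.5919 0.1898 0.2118] yaw 99.72 j6 -2.2 F [-0.1  0.1  0.3] open 1.002 gf 0.0
shift [-0.0027 -0.0002  0.1294] turn [-0.0006  0.0002 -0.0063]
```

Request:
{"fn": "step_arm", "kwargs": {"steps": [[-0.002,0,0.129,0,0,0,-1],[-0.002,0,0.129,0,0,0,-1],[-0.002,0,0.129,0,0,0,-1],[-0.002,0,0.129,0,0,0,1],[-0.002,0,0.129,0,0,0,1],[-0.002,0,0.129,0,0,0,1],[-0.002,0,0.129,0,0,0,1],[-0.002,0,0.129,0,0,0,1]]}}

```text
time_s: 3.82
position: [0.5924, 0.1895, 0.1738]
tcp_rot: [[-0.17, 0.986, 0.002], [0.986, 0.17, 0.0], [-0.0, 0.002, -1.0]]
force: [0.2, -0.4, -0.4]
opening: 0.704
grasp_force: 0.0
```

Request:
{"fn": "step_arm", "kwargs": {"steps": [[0,0,0,0,0,0,1],[0,0,0,0,0,0,1],[0,0,0,0,0,0,1]]}}

```text
time_s: 4.07
position: [0.5916, 0.1894, 0.1729]
tcp_rot: [[-0.17, 0.986, -0.001], [0.986, 0.17, -0.0], [0.0, -0.001, -1.0]]
force: [-6.8, -1.5, 3.7]
opening: 0.48
grasp_force: 4.6
```

Request:
{"fn": "step_arm", "kwargs": {"steps": [[0,0,0,0,0,0,1],[0,0,0,0,0,0,1],[0,0,0,0,0,0.1,1],[0,0,0,0,0,0.2,1],[0,0,0,0,0,0.3,1],[0,0,0,0,0,0.4,1],[0,0,0,0,0,0.5,1],[0,0,0,0,0,0.6,1]]}}

```text
time_s: 4.73
position: [0.5909, 0.1893, 0.1728]
tcp_rot: [[0.298, 0.954, -0.003], [0.954, -0.298, -0.001], [-0.002, -0.002, -1.0]]
force: [-3.4, -0.4, 3.4]
opening: 0.454
grasp_force: 30.0
```

Request:
{"fn": "step_arm", "kwargs": {"steps": [[0,0,0,0,0,0.1,1],[0,0,0,0,0,0.2,1],[0,0,0,0,0,0.3,1],[0,0,0,0,0,0.4,1],[0,0,0,0,0,0.5,1],[0,0,0,0,0,0.6,1],[0,0,0,0,0,0.7,1],[0,0,0,0,0,0.8,1]]}}

```text
time_s: 5.4
position: [0.5911, 0.1891, 0.1728]
tcp_rot: [[0.803, 0.597, -0.002], [0.597, -0.803, -0.001], [-0.002, -0.001, -1.0]]
force: [-2.3, -1.9, 3.1]
opening: 0.456
grasp_force: 30.0
```

Request:
{"fn": "step_arm", "kwargs": {"steps": [[0,0,0,0,0,0.1,1],[0,0,0,0,0,0.2,1],[0,0,0,0,0,0.3,1],[0,0,0,0,0,0.4,1],[0,0,0,0,0,0.5,1],[0,0,0,0,0,0.6,1],[0,0,0,0,0,0.7,1],[0,0,0,0,0,0.7,1]]}}

```text
time_s: 6.07
position: [0.5912, 0.1889, 0.1728]
tcp_rot: [[0.996, 0.089, -0.002], [0.089, -0.996, -0.001], [-0.002, 0.0, -1.0]]
force: [-3.0, -4.2, 3.2]
opening: 0.451
grasp_force: 30.0
```

```bash
cat >look.py <<'E'
import sys
from h import *
from rig import *
def look(n):
    s=read_state();c=capture("wrist")
    W=np.eye(4);W[:3,:3]=s["tcp_rot"];W[:3,3]=s["position"];c["world_from_camera"]=W@c["T_tool_cam"]
    np.savez(f"pics/{n}.npz",**c);cv2.imwrite(f"pics/{n}.png",c["image"][...,::-1]);return c
E
python3 - <<'E'
from look import *
plan([.592,.189,.25],5.5)
c=capture("top");np.savez("pics/top2.npz",**c)
cv2.imwrite("pics/top2.png",cv2.resize(c["image"][100:260,90:290],None,fx=3,fy=3,interpolation=2)[...,::-1])
E
```

```text
t 6.07 pos [0.5912 0.1889 0.1728] yaw 5.12 j6 92.3 F [-3.  -4.2  3.2] open 0.451 gf 30.0
shift [ 2.000e-03 -2.000e-04 -2.573e-01] turn [ 0.0005  0.0027 -0.0084]
```

View pics/top2.png

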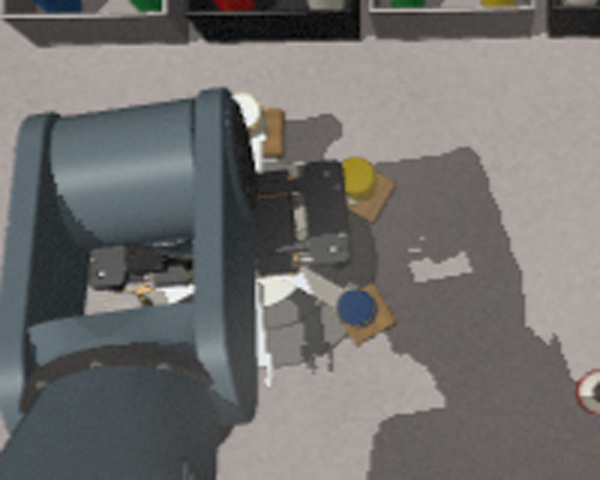

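The carousel has turned: yellow and blue are now on the −y side, and the empty clip points down in the image, towards the robot. I release, rise and go to the stamp.

Request:
{"fn": "step_arm", "kwargs": {"steps": [[0,0,0,0,0,0,-1],[0,0,0,0,0,0,-1],[0,0,0,0,0,0,-1],[0,0,0,0,0,0,-1],[0,0,-0.15,0,0,0,-1],[0,0,-0.25,0,0,0,-1],[0,0,-0.25,0,0,0,-1],[0,0,-0.25,0,0,0,-1]]}}

```text
time_s: 6.78
position: [0.5939, 0.19, 0.2506]
tcp_rot: [[0.996, 0.092, 0.007], [0.092, -0.996, 0.001], [0.007, -0.0, -1.0]]
force: [-0.1, 0.4, -0.6]
opening: 0.957
grasp_force: 0.0
```

```bash
python3 -c "
from h import *
plan([.617,-.268,.22],90)"
```

```text
t 6.78 pos [0.5939 0.19   0.2506] yaw 5.31 j6 92.2 F [-0.1  0.4 -0.6] open 0.957 gf 0.0
shift [-0.0654  1.5272  0.1008] turn [ 0.0061 -0.0075 -1.8821]
```

Request:
{"fn": "step_arm", "kwargs": {"steps": [[-0.033,0.77,0,0,0,0,-0.2],[-0.033,0.77,0,0,0,0,-0.2],[-0.033,0.77,0,0,0,0,-0.2],[-0.033,0.77,0,0,0,0,-0.2],[-0.033,0.77,0,0,0,0,-0.2],[-0.033,0.77,0,0,0,0,-0.2],[-0.033,0.77,0,0,0,0,-0.2]]}}

```text
time_s: 7.37
position: [0.6034, -0.0467, 0.2463]
tcp_rot: [[0.996, 0.086, -0.001], [0.086, -0.996, -0.002], [-0.001, 0.002, -1.0]]
force: [0.2, -0.2, -0.6]
opening: 0.624
grasp_force: 0.0
```

Request:
{"fn": "step_arm", "kwargs": {"steps": [[-0.033,0.757,0,0,0,-0.94,-0.2],[-0.033,0.757,0,0,0,-0.94,-0.2],[-0.033,0.757,0,0,0,-0.94,-0.2],[-0.033,0.757,0,0,0,-0.94,-0.2],[-0.033,0.757,0,0,0,-0.94,-0.2],[-0.033,0.757,0,0,0,-0.94,-0.2],[-0.033,0.757,0,0,0,-0.94,-0.2],[-0.033,0.757,0,0,0,-0.94,-0.2]]}}

```text
time_s: 8.03
position: [0.6138, -0.2688, 0.2461]
tcp_rot: [[0.677, 0.736, -0.002], [0.736, -0.677, 0.002], [0.0, -0.003, -1.0]]
force: [-0.5, 0.5, 1.5]
opening: 0.599
grasp_force: 0.0
```

Request:
{"fn": "step_arm", "kwargs": {"steps": [[0,0,0.1,0,0,-0.94,-0.2],[0,0,0.1,0,0,-0.94,-0.2],[0,0,0.1,0,0,-0.94,-0.2],[0,0,0.1,0,0,-0.94,-0.2],[0,0,0.1,0,0,-0.94,-0.2],[0,0,0.1,0,0,-0.94,-0.2],[0,0,0.1,0,0,-0.94,-0.2],[0,0,0.1,0,0,-0.94,-0.2]]}}

```text
time_s: 8.7
position: [0.6143, -0.2661, 0.2173]
tcp_rot: [[0.004, 1.0, -0.001], [1.0, -0.004, 0.001], [0.001, -0.001, -1.0]]
force: [0.5, 0.3, 0.5]
opening: 0.601
grasp_force: 0.0
```

```bash
python3 - <<'E'
from look import *
plan([.617,-.268,.22],90)
c=look("w2")
im=c["image"]
h=cv2.cvtColor(im,cv2.COLOR_RGB2HSV).astype(int)
m=((h[...,0]<4)|(h[...,0]>176))&(h[...,1]>190)&(h[...,2]>70)
n,l,st,ce=cv2.connectedComponentsWithStats(m.astype(np.uint8))
for i in range(1,n):
    if st[i,4]>150:print(st[i],ce[i])
print(world2pix(c,[.617,-.268,.092]))
t=capture("top");np.savez("pics/top3.npz",**t)
a=cv2.resize(t["image"][130:250,120:250],None,fx=4,fy=4,interpolation=2)
cv2.imwrite("pics/pair.png",np.hstack([a,cv2.resize(im,(640,480))])[:, :, ::-1][:480,:1160])
im2=cv2.imread("pics/pair.png");cv2.imwrite("pics/pair.png",cv2.resize(im2,(800,331)))
E
```

```text
t 8.7 pos [ 0.6143 -0.2661  0.2173] yaw 89.78 j6 -32.8 F [0.5 0.3 0.5] open 0.601 gf 0.0
shift [-0.0062  0.009  -0.0089] turn [-0.0015 -0.0018 -0.005 ]
(np.float64(247.3324424078018), np.float64(189.09531277253444))
```

View pics/pair.png

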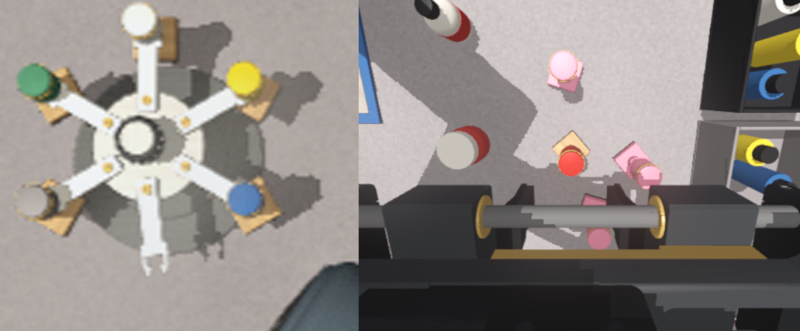

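The left half shows the empty clip pointing towards the robot. Its screw is at pair pixel (147,189) and its two prongs are at (144,272) and (165,268). The right half shows the red head at wrist pixel about (246,188), against a prediction of (247,189). I refine both positions numerically.

```bash
python3 - <<'E'
from h import *
t=load("top3");im=t["image"];k=2.76
P=lambda x,y,z:pix2world(t,120+x/k-.4,130+y/k-.4,z)[:2]
scr=np.array([P(*q,.127) for q in[(147,189),(108,167),(108,122),(148,101),(187,122),(186,164)]])
print("centre",scr.mean(0), "fit ang",[np.degrees(np.arctan2(*(s-scr.mean(0))[::-1])).round(1)%360 for s in scr])
h=cv2.cvtColor(im,cv2.COLOR_RGB2HSV).astype(int)
for r in range(194,232):
    seg=im[r,164:186].astype(float).mean(1)
    m=seg>185
    if m.any():
        u=np.nonzero(m)[0]+164;print(r,u.min(),u.max(),(u*(seg[m])).sum()/seg[m].sum().round(2),pix2world(t,(u.min()+u.max())/2,r,.126)[:2].round(4))
print(im[226,164:186].mean(1).round())
c=load("w2");h=cv2.cvtColor(c["image"],cv2.COLOR_RGB2HSV).astype(int)[165:215,225:270]
print(h[23,::4])
m=((h[...,0]<5)|(h[...,0]>175))&(h[...,1]>120)&(h[...,2]>200)
v,u=np.nonzero(m);print(len(u),u.min()+225,u.max()+225,v.min()+165,v.max()+165)
e=cv2.fitEllipse(np.c_[u,v][:,None].astype(np.float32)[cv2.convexHull(np.c_[u,v].astype(np.int32),returnPoints=False)[:,0]]);e=(e[0][0]+225,e[0][1]+165),e[1];print(e,pix2world(c,*e[0],.092))
E
```

```text
centre [0.59270226 0.1896989 ] fit ang [np.float64(179.4), np.float64(119.6), np.float64(59.7), np.float64(359.0), np.float64(298.5), np.float64(241.8)]
194 164 185 174.45158059316637 [0.5625 0.1862]
195 164 185 174.2944672070704 [0.56   0.1862]
196 164 185 174.24162395154605 [0.5576 0.1862]
197 164 185 174.36707938820103 [0.5551 0.1862]
198 164 185 174.4460818598745 [0.5526 0.1862]
199 164 184 173.8301607996523 [0.5502 0.1875]
200 164 182 172.68727154216523 [0.5477 0.1899]
201 167 180 172.70904596546754 [0.5453 0.1887]
202 170 176 173.01694915254237 [0.5428 0.19  ]
203 170 176 173.02395579510673 [0.5403 0.19  ]
204 170 176 173.06486042692939 [0.5379 0.19  ]
205 170 176 173.069411258672 [0.5354 0.19  ]
206 171 176 173.51730918768422 [0.5329 0.1888]
207 171 177 173.92727272727274 [0.5304 0.1875]
208 171 177 173.95656691604322 [0.528  0.1875]
209 171 177 173.9877129006316 [0.5255 0.1875]
210 171 178 174.42725964290483 [0.523  0.1863]
211 171 177 174.02459349593494 [0.5206 0.1876]
212 171 177 174.02896776825784 [0.5181 0.1876]
213 171 177 174.0694789081886 [0.5157 0.1876]
214 172 177 17
[... 467 characters left out ...]
5.52917637585858 [0.4886 0.184 ]
225 171 180 175.54080389768575 [0.4862 0.184 ]
226 172 180 176.40571119154149 [0.4837 0.1828]
227 172 180 175.92225854257305 [0.4813 0.1828]
228 173 179 175.319142120353 [0.4789 0.1828]
229 173 173 173.00262921928905 [0.4765 0.1901]
[169. 169. 168. 170. 170. 170. 170. 180. 224. 194. 161. 167. 170. 170.
 206. 227. 203. 170. 166. 170. 166. 171.]
[[  0  12 208]
 [  3  12 209]
 [  1 177 247]
 [  1 170 252]
 [  2 170 252]
 [  2 170 251]
 [  1 171 250]
 [  1 172 249]
 [  1 173 247]
 [ 12 131 207]
 [  0  18 174]
 [  0  13 208]]
628 232 260 176 203
((246.21351623535156, 189.7443141937256), (27.85190200805664, 28.519224166870117)) [ 0.61590608 -0.26865251  0.092     ]
```

```bash
python3 -c "
from h import *
plan([.616,-.2686,.082],90)"
```

```text
t 8.8 pos [ 0.6144 -0.2671  0.2176] yaw 89.79 j6 -32.8 F [-0.8  0.3  0.4] open 0.601 gf 0.0
shift [-0.0054  0.0058  0.4519] turn [-0.0008 -0.001  -0.0047]
```

Request:
{"fn": "step_arm", "kwargs": {"steps": [[-0.005,0.006,0.1,0,0,0,-0.2],[-0.005,0.006,0.2,0,0,0,-0.2],[-0.005,0.006,0.25,0,0,0,-0.2],[-0.005,0.006,0.3,0,0,0,-0.2],[-0.005,0.006,0.3,0,0,0,-0.2]]}}

```text
time_s: 9.22
position: [0.614, -0.2683, 0.1241]
tcp_rot: [[0.004, 1.0, -0.006], [1.0, -0.004, 0.004], [0.004, -0.006, -1.0]]
force: [-0.1, 0.5, -0.6]
opening: 0.603
grasp_force: 0.0
```

```bash
python3 - <<'E'
from look import *
plan([.616,-.2686,.082],90)
c=look("w3")
h=cv2.cvtColor(c["image"],cv2.COLOR_RGB2HSV).astype(int)
m=((h[...,0]<5)|(h[...,0]>175))&(h[...,1]>120)&(h[...,2]>200)
n,l,st,ce=cv2.connectedComponentsWithStats(m.astype(np.uint8))
for i in range(1,n):
    if st[i,4]>200:print(st[i],ce[i],pix2world(c,*ce[i],.092))
E
```

```text
t 9.22 pos [ 0.614  -0.2683  0.1241] yaw 89.77 j6 -32.9 F [-0.1  0.5 -0.6] open 0.603 gf 0.0
shift [-0.0017  0.0074  0.1403] turn [-0.0079 -0.0054 -0.0051]
[228 204  38  12 327] [246.97553517 210.68501529] [ 0.61569237 -0.25921195  0.092     ]
```

Request:
{"fn": "step_arm", "kwargs": {"steps": [[-0.001,0.006,0.08,0,0,0,-0.2],[-0.001,0.006,0.14,0,0,0,-0.2],[-0.001,0.006,0.14,0,0,0,-0.2],[-0.001,0.006,0.14,0,0,0,1],[-0.001,0.006,0.14,0,0,0,1],[-0.001,0.006,0.14,0,0,0,1],[-0.001,0.006,0.14,0,0,0,1],[-0.001,0.006,0.14,0,0,0,1]]}}

```text
time_s: 9.93
position: [0.6183, -0.2707, 0.0872]
tcp_rot: [[0.002, 1.0, 0.001], [1.0, -0.002, -0.001], [-0.001, 0.001, -1.0]]
force: [0.2, -0.3, 3.6]
opening: 0.339
grasp_force: 29.5
```

Request:
{"fn": "step_arm", "kwargs": {"steps": [[0,0,0,0,0,0,1],[0,0,0,0,0,0,1],[0,0,0,0,0,0,1],[0,0,0,0,0,0,1]]}}

```text
time_s: 10.27
position: [0.6184, -0.2707, 0.0871]
tcp_rot: [[0.002, 1.0, 0.001], [1.0, -0.002, -0.001], [-0.001, 0.001, -1.0]]
force: [-1.6, 0.4, 5.6]
opening: 0.343
grasp_force: 29.5
```

Request:
{"fn": "step_arm", "kwargs": {"steps": [[0,0,-0.1,0,0,0,1],[0,0,-0.2,0,0,0,1],[0,0,-0.3,0,0,0,1],[0,0,-0.42,0,0,0,1],[0,0,-0.42,0,0,0,1],[0,0,-0.42,0,0,0,1]]}}

```text
time_s: 10.77
position: [0.6192, -0.2711, 0.2145]
tcp_rot: [[0.002, 1.0, 0.005], [1.0, -0.002, -0.003], [-0.003, 0.005, -1.0]]
force: [-0.3, 0.3, -2.1]
opening: 0.335
grasp_force: 29.6
```

```bash
python3 - <<'E'
from look import *
plan([.43,.18,.215],96.3)
c=look("w4")
E
```

```text
t 10.77 pos [ 0.6192 -0.2711  0.2145] yaw 89.86 j6 -33.0 F [-0.3  0.3 -2.1] open 0.335 gf 29.6
shift [ 1.5021 -0.6343 -0.0095] turn [ 0.0061  0.0042 -0.143 ]
```

View pics/w4.png

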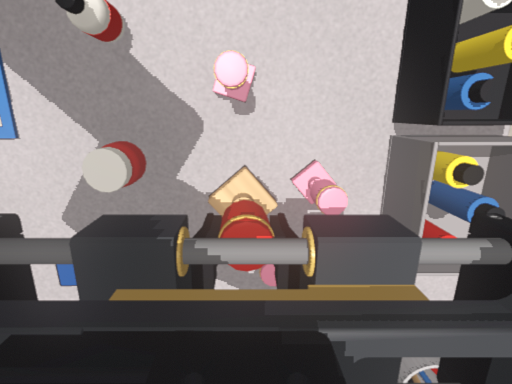

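The stamp is held upright. Its block corners are at (209,200), (243,167) and (277,205), and the head is between the pads.

```bash
python3 - <<'E'
from h import *
c=load("w4");tc=np.array([.6192,-.2711,.2145])
pts={k:pix2world(c,*k,tc[2]-.070) for k in[(209,200),(243,167),(277,205)]}
for k,p in pts.items():print(k,(p-tc).round(4))
a,b,d=[pts[k][:2] for k in pts];print("sides",np.hypot(*(a-b)),np.hypot(*(b-d)),"centre-tcp",(a+d)/2-tc[:2])
E
```

```text
(209, 200) [-0.027   0.0041 -0.07  ]
(243, 167) [-0.0005  0.0301 -0.07  ]
(277, 205) [ 0.026  -0.0002 -0.07  ]
sides 0.03714638652614471 0.04023706608042872 centre-tcp [-0.00052651  0.00198692]
```

Request:
{"fn": "step_arm", "kwargs": {"steps": [[0.1,-0.05,0,0,0,0,1],[0.75,-0.32,0,0,0,0,1],[0.75,-0.32,0,0,0,0,1],[0.75,-0.32,0,0,0,0,1],[0.75,-0.32,0,0,0,0,1],[0.75,-0.32,0,0,0,0,1],[0.75,-0.32,0,0,0,0,1],[0.75,-0.32,0,0,0,0,1]]}}

```text
time_s: 11.48
position: [0.5195, -0.0422, 0.2099]
tcp_rot: [[-0.001, 1.0, -0.006], [1.0, 0.001, 0.002], [0.002, -0.006, -1.0]]
force: [0.4, -0.7, -1.0]
opening: 0.335
grasp_force: 29.6
```

Request:
{"fn": "step_arm", "kwargs": {"steps": [[0.74,-0.33,0,0,0,-0.143,1],[0.74,-0.33,0,0,0,-0.143,1],[0.74,-0.33,0,0,0,-0.143,1],[0.74,-0.33,0,0,0,-0.143,1],[0.74,-0.33,0,0,0,-0.143,1],[0.74,-0.33,0,0,0,-0.143,1],[0.74,-0.33,0,0,0,-0.143,1],[0.74,-0.33,0,0,0,-0.143,1]]}}

```text
time_s: 12.15
position: [0.4238, 0.1778, 0.211]
tcp_rot: [[-0.113, 0.994, -0.001], [0.994, 0.113, -0.001], [-0.001, -0.001, -1.0]]
force: [0.9, 0.0, -2.3]
opening: 0.342
grasp_force: 29.6
```

```bash
python3 - <<'E'
from look import *
plan([.4422,.1767,.168],96.3)
t=capture("top");np.savez("pics/top4.npz",**t);s=capture("scene");np.savez("pics/sc4.npz",**s)
a=cv2.resize(t["image"][150:250,120:250],None,fx=4,fy=4,interpolation=2)
b=cv2.resize(s["image"][190:290,200:280],None,fx=4,fy=4,interpolation=2)
cv2.imwrite("pics/pair2.png",cv2.resize(np.hstack([a,b]),(798,380))[...,::-1])
E
```

```text
t 12.15 pos [0.4238 0.1778 0.211 ] yaw 96.48 j6 2.3 F [ 0.9  0.  -2.3] open 0.342 gf 29.6
shift [-0.0105  0.0606  0.1433] turn [-0.0014  0.0007  0.004 ]
```

View pics/pair2.png

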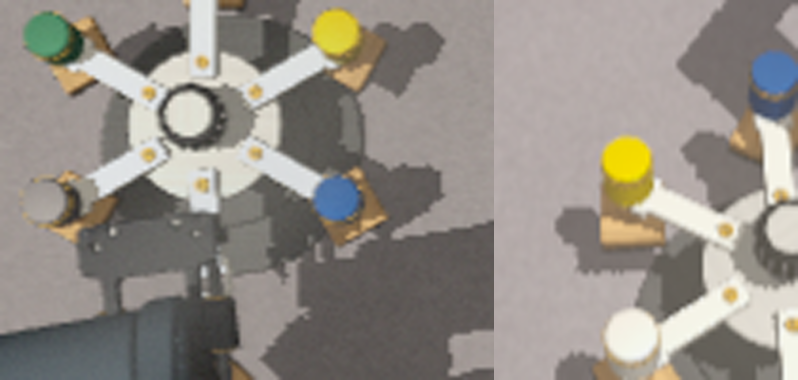

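The arm covers the clip here, and the other stamps still hang undisturbed. I lower to insertion height outside the mouth.

Request:
{"fn": "step_arm", "kwargs": {"steps": [[-0.01,0.04,0.07,0,0,0,1],[-0.01,0.06,0.146,0,0,0,1],[-0.01,0.06,0.146,0,0,0,1],[-0.01,0.06,0.146,0,0,0,1],[-0.01,0.06,0.146,0,0,0,1],[-0.01,0.06,0.146,0,0,0,1]]}}

```text
time_s: 12.75
position: [0.4427, 0.1756, 0.1689]
tcp_rot: [[-0.109, 0.994, 0.001], [0.994, 0.109, 0.0], [-0.0, 0.001, -1.0]]
force: [0.5, -0.0, -0.9]
opening: 0.334
grasp_force: 29.5
```

```bash
python3 -c "
from h import *
plan([.4422,.1767,.167],96.3)"
```

```text
t 12.75 pos [0.4427 0.1756 0.1689] yaw 96.24 j6 1.9 F [ 0.5 -0.  -0.9] open 0.334 gf 29.5
shift [ 0.0039 -0.0013  0.0063] turn [ 0.0015  0.     -0.0014]
```

Request:
{"fn": "step_arm", "kwargs": {"steps": [[0.004,0.02,0.006,0,0,0,1],[0.004,0.04,0.006,0,0,0,1],[0.004,0.06,0.006,0,0,0,1],[0.004,0.08,0.006,0,0,0,1],[0.004,0.08,0.006,0,0,0,1]]}}

```text
time_s: 13.17
position: [0.4683, 0.1803, 0.1667]
tcp_rot: [[-0.11, 0.994, 0.003], [0.994, 0.11, 0.0], [0.0, 0.003, -1.0]]
force: [-0.6, -0.5, -1.3]
opening: 0.337
grasp_force: 29.5
```

Request:
{"fn": "step_arm", "kwargs": {"steps": [[0,0.004,0,0,0,0,1],[0,0.008,0,0,0,0,1],[0,0.012,0,0,0,0,1],[0,0.016,0,0,0,0,1],[0,0.016,0,0,0,0,1]]}}

```text
time_s: 13.58
position: [0.4708, 0.1805, 0.1662]
tcp_rot: [[-0.11, 0.994, -0.0], [0.994, 0.11, -0.0], [-0.0, -0.0, -1.0]]
force: [-0.3, -0.2, -1.3]
opening: 0.341
grasp_force: 29.5
```

```bash
python3 -c "
from h import *
plan([.4422,.1767,.167],96.3)"
```

```text
t 13.58 pos [0.4708 0.1805 0.1662] yaw 96.3 j6 2.0 F [-0.3 -0.2 -1.3] open 0.341 gf 29.5
shift [-0.0021 -0.0961 -0.0026] turn [-0.0001  0.      0.0001]
```

Request:
{"fn": "step_arm", "kwargs": {"steps": [[-0.002,0.004,0,0,0,0,1],[-0.002,0.008,0,0,0,0,1],[-0.002,0.012,0,0,0,0,1],[-0.002,0.012,0,0,0,0,1]]}}

```text
time_s: 13.92
position: [0.4726, 0.1798, 0.1658]
tcp_rot: [[-0.11, 0.994, -0.005], [0.994, 0.11, -0.001], [-0.001, -0.005, -1.0]]
force: [-3.0, -2.5, -0.2]
opening: 0.343
grasp_force: 29.6
```

Request:
{"fn": "step_arm", "kwargs": {"steps": [[0,0.004,0,0,0,0,1],[0,0.008,0,0,0,0,1],[0,0.008,0,0,0,0,1]]}}

```text
time_s: 14.17
position: [0.4746, 0.1799, 0.1656]
tcp_rot: [[-0.11, 0.994, -0.005], [0.994, 0.11, -0.002], [-0.001, -0.005, -1.0]]
force: [-3.1, -2.0, -1.3]
opening: 0.341
grasp_force: 29.6
```

```bash
python3 -c "
from h import *
plan([.4422,.1767,.167],96.3)"
```

```text
t 14.17 pos [0.4746 0.1799 0.1656] yaw 96.33 j6 1.9 F [-3.1 -2.  -1.3] open 0.341 gf 29.6
shift [ 0.0012 -0.1086 -0.0043] turn [-0.0065  0.0012  0.0007]
```

Request:
{"fn": "step_arm", "kwargs": {"steps": [[-0.005,0,-0.003,0,0,0,1],[-0.005,0.004,-0.003,0,0,0,1],[-0.005,0.006,-0.003,0,0,0,1],[-0.005,0.006,-0.003,0,0,0,1]]}}

```text
time_s: 14.5
position: [0.4771, 0.1786, 0.1668]
tcp_rot: [[-0.11, 0.994, -0.004], [0.994, 0.11, -0.001], [-0.001, -0.004, -1.0]]
force: [-4.8, -3.6, -1.0]
opening: 0.339
grasp_force: 29.7
```

```bash
python3 -c "
from h import *
plan([.4422,.1767,.167],96.3)"
```

```text
t 14.5 pos [0.4771 0.1786 0.1668] yaw 96.32 j6 1.7 F [-4.8 -3.6 -1. ] open 0.339 gf 29.7
shift [ 0.0065 -0.1163 -0.0002] turn [-0.0056  0.0011  0.0004]
```

Request:
{"fn": "step_arm", "kwargs": {"steps": [[-0.004,0,0,0,0,0,1],[-0.004,0,0,0,0,0,1],[-0.004,0.004,0,0,0,0,1],[-0.004,0.004,0,0,0,0,1]]}}

```text
time_s: 14.83
position: [0.4775, 0.178, 0.1667]
tcp_rot: [[-0.11, 0.994, -0.006], [0.994, 0.11, -0.0], [0.0, -0.006, -1.0]]
force: [-6.1, -1.6, 0.8]
opening: 0.339
grasp_force: 29.7
```

```bash
cat >>h.py <<'E'
def st():
    from rig import read_state
    s=read_state();R=s["tcp_rot"];print(s["time_s"],"neck",(s["position"]+R[:,0]*.002+R[:,2]*.0351).round(4),"Ftool",(R.T@s["force"]).round(1),"Mtool",(R.T@s["moment"]).round(2),"tilt",R[:,2].round(3))
E
python3 -c "
from h import *
st()"
```

```text
14.8333 neck [0.477  0.1799 0.1316] Ftool [-0.9 -6.2 -0.8] Mtool [ 1.18 -0.15  0.03] tilt [-0.006 -0.    -1.   ]
```

Request:
{"fn": "step_arm", "kwargs": {"steps": [[-0.001,0.004,0,0,0,0,1],[-0.001,0.008,0,0,0,0,1],[-0.001,0.008,0,0,0,0,1]]}}

```text
time_s: 15.08
position: [0.478, 0.1779, 0.1664]
tcp_rot: [[-0.11, 0.994, -0.011], [0.994, 0.11, -0.001], [0.0, -0.011, -1.0]]
force: [-8.9, -2.0, 1.6]
opening: 0.341
grasp_force: 29.8
```

```bash
python3 -c "
from h import *
st()"
```

```text
15.0833 neck [0.4774 0.1799 0.1313] Ftool [-1.  -9.1 -1.5] Mtool [ 1.63 -0.05  0.01] tilt [-0.011 -0.001 -1.   ]
```

Request:
{"fn": "step_arm", "kwargs": {"steps": [[-0.001,0.003,0,0,0,0,1],[-0.001,0.006,0,0,0,0,1],[-0.001,0.006,0,0,0,0,1]]}}

```text
time_s: 15.33
position: [0.479, 0.1778, 0.1659]
tcp_rot: [[-0.11, 0.994, -0.013], [0.994, 0.11, -0.001], [0.001, -0.013, -1.0]]
force: [-9.3, -1.0, -0.7]
opening: 0.339
grasp_force: 29.8
```

```bash
python3 -c "
from h import *
st()"
```

```text
15.3333 neck [0.4783 0.1798 0.1308] Ftool [ 0.  -9.4  0.9] Mtool [ 1.73 -0.06 -0.04] tilt [-0.013 -0.001 -1.   ]
```

Request:
{"fn": "step_arm", "kwargs": {"steps": [[0,0.003,-0.001,0,0,0,1],[0,0.006,-0.001,0,0,0,1],[0,0.006,-0.001,0,0,0,1]]}}

```text
time_s: 15.58
position: [0.4865, 0.1786, 0.1674]
tcp_rot: [[-0.109, 0.994, 0.001], [0.994, 0.109, 0.001], [0.001, 0.001, -1.0]]
force: [-0.4, -0.3, -1.2]
opening: 0.342
grasp_force: 29.6
```

```bash
python3 -c "
from h import *
st()"
```

```text
15.5833 neck [0.4863 0.1806 0.1323] Ftool [-0.3 -0.4  1.2] Mtool [-0.16  0.06 -0.02] tilt [ 0.001  0.001 -1.   ]
```

It snapped in: the force fell from 9 N to zero. Next I feel for the end stop.

Request:
{"fn": "step_arm", "kwargs": {"steps": [[0,0.003,0,0,0,0,1],[0,0.005,0,0,0,0,1],[0,0.005,0,0,0,0,1]]}}

```text
time_s: 15.83
position: [0.4878, 0.1787, 0.1676]
tcp_rot: [[-0.109, 0.994, 0.0], [0.994, 0.109, 0.001], [0.001, 0.0, -1.0]]
force: [-2.0, 0.5, -0.9]
opening: 0.339
grasp_force: 29.6
```

```bash
python3 -c "
from h import *
st()"
```

```text
15.8333 neck [0.4876 0.1807 0.1325] Ftool [ 0.8 -2.   0.9] Mtool [ 0.5   0.14 -0.02] tilt [ 0.     0.001 -1.   ]
```

Request:
{"fn": "step_arm", "kwargs": {"steps": [[0,0.003,0,0,0,0,1],[0,0.006,0,0,0,0,1],[0,0.006,0,0,0,0,1]]}}

```text
time_s: 16.08
position: [0.4881, 0.1786, 0.1674]
tcp_rot: [[-0.11, 0.994, -0.003], [0.994, 0.11, -0.0], [0.0, -0.003, -1.0]]
force: [-5.4, -0.8, 1.9]
opening: 0.341
grasp_force: 29.7
```

```bash
python3 -c "
from h import *
st()"
```

```text
16.0833 neck [0.4878 0.1806 0.1323] Ftool [-0.2 -5.5 -1.9] Mtool [0.9  0.13 0.04] tilt [-0.003 -0.    -1.   ]
```

The end stop is felt: commanding 1.8 mm more moved it 0.3 mm and the force rose to 5.5 N. I ease off slightly and lower onto the clip.

Request:
{"fn": "step_arm", "kwargs": {"steps": [[0,-0.004,0.005,0,0,0,1],[0,-0.004,0.01,0,0,0,1],[0,-0.004,0.014,0,0,0,1],[0,-0.004,0.014,0,0,0,1]]}}

```text
time_s: 16.42
position: [0.4878, 0.1784, 0.163]
tcp_rot: [[-0.11, 0.994, -0.001], [0.994, 0.11, -0.0], [-0.0, -0.001, -1.0]]
force: [-4.4, -0.2, 0.7]
opening: 0.335
grasp_force: 29.6
```

```bash
python3 -c "
from h import *
st()"
```

```text
16.4167 neck [0.4876 0.1804 0.1279] Ftool [ 0.3 -4.4 -0.7] Mtool [0.76 0.01 0.01] tilt [-0.001 -0.    -1.   ]
```

Request:
{"fn": "step_arm", "kwargs": {"steps": [[0,-0.003,0.004,0,0,0,1],[0,-0.003,0.007,0,0,0,1],[0,-0.003,0.007,0,0,0,1]]}}

```text
time_s: 16.67
position: [0.4876, 0.1784, 0.1611]
tcp_rot: [[-0.11, 0.994, 0.001], [0.994, 0.11, 0.0], [-0.0, 0.001, -1.0]]
force: [-3.5, 0.0, 0.8]
opening: 0.34
grasp_force: 29.6
```

Request:
{"fn": "step_arm", "kwargs": {"steps": [[0,0,0.003,0,0,0,1],[0,0,0.005,0,0,0,1],[0,0,0.005,0,0,0,1]]}}

```text
time_s: 16.92
position: [0.4876, 0.1784, 0.1604]
tcp_rot: [[-0.11, 0.994, 0.001], [0.994, 0.11, -0.0], [-0.0, 0.001, -1.0]]
force: [-4.9, -0.4, 7.6]
opening: 0.343
grasp_force: 29.6
```

```bash
python3 -c "
from h import *
st()"
```

```text
16.9167 neck [0.4874 0.1803 0.1253] Ftool [ 0.2 -4.9 -7.6] Mtool [ 0.82 -0.08  0.  ] tilt [ 0.001 -0.    -1.   ]
```

The shoulder rests on the clip: 7.6 N upward, with the neck at 0.125 m. I release and rise.

Request:
{"fn": "step_arm", "kwargs": {"steps": [[0,-0.003,-0.005,0,0,0,1],[0,-0.003,-0.005,0,0,0,-0.3],[0,-0.003,-0.005,0,0,0,-0.3],[0,-0.003,-0.005,0,0,0,-0.3],[0,-0.003,-0.005,0,0,0,-0.3],[0,-0.003,-0.005,0,0,0,-0.3],[0,-0.003,-0.005,0,0,0,-0.3]]}}

```text
time_s: 17.5
position: [0.4868, 0.1783, 0.1612]
tcp_rot: [[-0.11, 0.994, 0.001], [0.994, 0.11, 0.0], [0.0, 0.001, -1.0]]
force: [-0.2, -0.4, 0.2]
opening: 0.631
grasp_force: 0.0
```

Request:
{"fn": "step_arm", "kwargs": {"steps": [[0,0,-0.05,0,0,0,-0.3],[0,0,-0.1,0,0,0,-0.3],[0,0,-0.2,0,0,0,-0.3],[0,0,-0.3,0,0,0,-0.3],[0,0,-0.35,0,0,0,-0.3],[0,0,-0.35,0,0,0,-0.3]]}}

```text
time_s: 18.0
position: [0.4889, 0.1787, 0.2699]
tcp_rot: [[-0.11, 0.994, 0.009], [0.994, 0.11, 0.001], [0.0, 0.009, -1.0]]
force: [-0.1, 0.5, -0.2]
opening: 0.648
grasp_force: 0.0
```

Request:
{"fn": "step_arm", "kwargs": {"steps": [[-0.8,0,0,0,0,0,-0.3],[-0.8,0,0,0,0,0,-0.3],[-0.8,0,0,0,0,0,-0.3],[-0.8,0,0,0,0,0,-0.3],[-0.8,0,0,0,0,0,-0.3],[-0.8,0,0,0,0,0,-0.3],[-0.8,0,0,0,0,0,-0.3],[-0.8,0,0,0,0,0,-0.3]]}}

```text
time_s: 18.67
position: [0.5123, -0.0618, 0.2648]
tcp_rot: [[-0.106, 0.994, -0.002], [0.994, 0.106, 0.001], [0.001, -0.002, -1.0]]
force: [0.2, -0.2, -0.5]
opening: 0.653
grasp_force: 0.0
```

```bash
python3 - <<'E'
from look import *
st()
t=capture("top");np.savez("pics/top5.npz",**t);s=capture("scene")
a=cv2.resize(t["image"][130:240,110:230],None,fx=4,fy=4,interpolation=2)
b=cv2.resize(s["image"][195:305,200:340],None,fx=4,fy=4,interpolation=2)
cv2.imwrite("pics/end.png",cv2.resize(np.hstack([a,b]),(800,338))[...,::-1])
E
```

```text
18.6667 neck [ 0.512  -0.0598  0.2297] Ftool [-0.2  0.2  0.5] Mtool [-0.12 -0.02 -0.05] tilt [-0.002  0.001 -1.   ]
```

View pics/end.png

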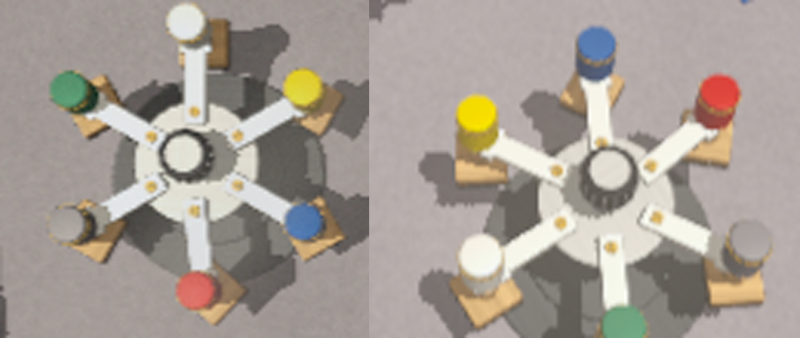

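Both views show all six stamps hanging upright. The red one sits in the clip facing the robot, with its head at (198,291) in the left view.

```bash
python3 -c "
from rig import *
print(hand_in())"
```

```text
the job is handed in; nothing more can be done
None
```

I turned the carousel so the empty clip faces the robot, snapped the red stamp home and seated it on the clip, and handed the job in at about 19 s with the other five stamps still hanging; the hand-in returned no verdict.

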